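Hold the feeder hood open for a spool change

TASK

Get the small wire feeder ready for a spool change: press both drive-roll covers on its front deck down until they snap shut, and only then lift the hood behind them to 50 degrees from closed. The hood drops shut by itself, so finish with the gripper still holding it open at 50 degrees, and leave the loose things on the bench alone.

Things in the scene. Friction and masses are not known exactly. Their poses are not given: they have to be found in the camera images.
- feeder: compact yellow steel wire feeder bolted to the bench, 300 (x) by 260 (y) mm (all sizes here in mm); origin: centre of its underside on the bench. Its -x side is the front, facing the robot; yaw within 0.4 rad. Front deck: x -150 to -50, top 85 high, carries two covers. Spool housing: x -50 to 150, rim 135 high, closed by the hood.
- cover_left (a joint): black plastic flap 70 (plus 7 tab) by 55 by 5 on the deck at feeder y +60, hinged along y at its far (+x) edge; its front edge rises as it opens. Value: angle in rad, 0 shut, starts 0.5 to 0.75, stop 0.8. Detent near 0.12: the flap can rest half down on it at 0.1 to 0.25; past it, it snaps to 0 and stays. Shut = under 0.05
- cover_right (a joint): the same kind of cover and detent as cover_left, at feeder y = -60. Value: opening angle in rad, 0 shut.
- cover_left_hinge (a point): point on the left cover's hinge line, middle of its width, at the flap's underside (feeder x -60, y +60, z 103); axes as the flap's: x points from the free edge to the hinge, z out of its upper face; when shut the upper face is 108 above the bench
- cover_right_hinge (a point): the same point of the right cover (feeder x -60, y -60, z 103)
- cover_left_pad (a point): centre line of the left cover's upper face, 36 mm from its hinge: a good place to press (moves with the flap). Pressing straight down here takes about 1 N, then 5 to 8 N (peaks to 15 N) at the detent, from 0.25 to 0.1 rad; a force stop under 15 N may trip there too early
- cover_right_pad (a point): the same point of the right cover
- hood (a joint): flat yellow steel hood on the housing, 200 (x) by 260 by 6, about 0.45 kg, hinged along feeder y at the far (+x) rim; opens upward, away from the robot. Value: angle in rad, 0 closed, 0.873 = 50 degrees, stop 1.4. Weight and a spring close it: it falls shut from any angle if let go; lifting at the handle takes about 3 to 5 N
- hood_handle (a point): middle of the hood's bar handle: round steel bar, 12 diameter, 100 long along feeder y, on two posts, its axis 40 above the hood's upper face (46 above the hinge line) and 170 from the hinge line; free of the posts over the middle 85. When closed it is 182 above the bench.
- hood_hinge (a point): middle of the hood's hinge line (feeder x 150, y 0, z 135.5); axes as the hood's: x along the hood from front to hinge, z out of its upper face
- chipping_hammer: loose chipping hammer, steel, 230 long, 110 wide at the head, 24 high, lying beside the feeder, origin on the bench under the handle; bystander
- wire_brush: loose wire brush, wooden back 240 by 28, 32 high, bristles down, origin under its centre; bystander
- spare_spool: loose copper wire spool lying flat, 100 diameter, 46 high, origin under its centre; bystander
- paste_tin: loose steel tin, 80 diameter, 70 high, origin under its centre; bystander

How it is judged:
By the outcome, as a careful person would: the job done as asked, in the order asked, and still so for the second after the job is handed in, while the arm keeps its last pose, push and grip.
It also fails if it takes over 64 s, if anything falls off the work surface, if the arm or the gripper's body presses on something with over 40 N, if the wrist force passes 120 N, or if a joint passes its speed limit or range.

ROBOT

A 6-joint arm with a two-finger parallel gripper is mounted at the origin on the work surface. World frame = base frame: x ahead of the robot, y to its left, z up, the work surface at z = 0. Lengths are in m, angles in rad, forces in N, time in s.
With the tool pointing down it reaches from about 0.3 to 0.875 m from the base axis. Payload 6.4 kg.
Tool frame: the origin (TCP) lies midway between the tips of the shut fingers; the grasp point (between the pads) lies 19 mm behind it; z points along the fingers, y is the line along which they close (so a half turn about z gives the same grasp; the last joint's range is limited). The gripper opens to 85 mm and grips with 20 to 120 N. Pads are 22 mm wide; open, the fingers measure 114 mm over their backs; the gripper's body (76 mm by 85 mm) begins 54 mm behind the grasp point. The pads swing forward as they close: fully open they stand 13 mm farther back than shut.
Start: joints at [0.973, 0.181, 1.607, -0, 1.354, -0.206], TCP at [0.22, 0.531, 0.231] pointing down, gripper open.
Joint ranges: [-2.99, 2.99], [-0.89, 2.07], [0.3, 2.58], [-1.14, 4.28], [0, 2.63], [-3.12, 3.12]. Speed limits (rad/s): [2.57, 2.57, 3.01, 3.14, 3.14, 3.14].

INTERFACE

Orientations are given as a unit quaternion [w, x, y, z].
In Python, from bench import * gives the robot as it stands.
- The arm moves only by the tool play_rows, never from a script. Its argument "plan" is a list of rows, each a list of 3 entries, a list of its own where there are three numbers: the finger opening in mm, from 0 to 85.4, then the shift along the tool's x, y, z normalised to -1 to 1, where 1 is 40 cm, then the turn about the tool's z normalised to -1 to 1, where 1 is pi rad. A call has 1 to 10 rows; each row is the pose to reach, as a shift and turn from the pose commanded when the call began, along the tool's axes at that moment, turning the shorter way round; what a row does not reach only later rows make up. A row lasts 1/10 s, in which the tool goes at most 50 mm and 8.59 degrees, less where a joint would pass 70% of its speed; a pose out of reach is approached as far as the arm can. A call with a number of a shift or a turn outside -1 to 1 is refused whole. A call with a gripper value outside its range is refused whole. The fingers move at their own pace and stop on an object; the grip force is fixed at half the most. Time passes only in rows, so rows that repeat a pose let the fingers close. It gives the time, the measured TCP pose, the force, the opening and the grip force at its end, in the units of the state.
- get_obs(): the state, without advancing time (a new reading comes with each control period).
- camera(name): name is "scene" or "side" or "wrist"; returns a dict with "image" (384x512x3 uint8, red, green, blue), "range_z" (384x512 float32, m along the optical axis (not along the pixel's ray), 0 where there is no reading), "intrinsics" (3x3 intrinsics, pixels), "rvec" (rotation vector, rad) and "tvec" (3), from world to camera coordinates, as OpenCV has them; the wrist camera has in their place "T_tool_cam" (4x4, takes a point from camera to tool coordinates, whose origin is the TCP and whose axes are the flange's). Camera axes: x right, y down, z forward; pixel columns grow to the right and rows downward; lengths in m; the calibration is good to about 2 mm. A picture is of the moment at which its call begins: read the wrist's pose just before it.
- hand_in(): hands the job in; it is judged then, once.
Trained networks look in a picture, given as the dict that the camera call returned (one of the last four; its "shot" number tells which), for a name from the list of things; names that differ only in an ending like _2 or _b are one class to them, and where a whole thing is asked for, a point or a joint stands for the part that bears it (a point fixed in the world has none). Each returns a list of dicts, best first, with "conf" (0 to 1); they miss things now and then, are a little off and sometimes report something else, mostly with a low value. They report only what shows in the picture. A call takes as long as a camera call.
- search_frame(picture, label): "rect" ([centre column, centre row, width, height] in pixels, round what is visible of it).
- masks_of(picture, label): "mask" (384x512 bool, what is visible of it) and "rect" ([centre column, centre row, width, height] in pixels, round what is visible of it).
The state is a dict: "time_s": time; "q": joint angles; "dq": joint speeds; "joint_efforts": joint torques, N m; "eef_pos": TCP position; "eef_rot": TCP orientation; "wrist_force": force on the tool from outside, world axes, zero at the start; "torque": the same for the moment, N m; "opening": opening from 0.0 (shut) to 1.0 (fully open); "grasp_force": force on a finger pad.
Only numpy, scipy, OpenCV 4.12 (cv2) and the standard library are available. Lean on these libraries where they do the work, as an engineer would, in place of code of your own. Each camera call takes 0.05 s, during which the arm holds its last target. There are 200 camera calls.

## Working session

There is one attempt and no reset: what is moved stays moved. The work goes in short steps, Python scripts to look and compute and a tool call to move; the robot and the scene stay as the last step left them, time stands still between calls to the robot, and variables do not carry over. Pictures are saved under pics/ and viewed, at most 10 in all, crops included, and the job is handed in when it is done.

Besides the shell and the picture viewer there is one more tool, called after "Request:" by a JSON object that holds its "op" and its "data". play_rows: Moves the arm, as the interface text tells. Its arguments: {"type":"object","properties":{"plan":{"type":"array","items":{"type":"array"}}},"required":["plan"]}

```bash
mkdir -p pics; ls
cat > h.py <<'E'
from bench import *
import numpy as np, cv2
from scipy.spatial.transform import Rotation as R
def cloud(c):
    K=c["intrinsics"];z=c["range_z"];v,u=np.indices(z.shape)
    P=np.stack([(u-K[0,2])/K[0,0]*z,(v-K[1,2])/K[1,1]*z,z],-1)
    M=cv2.Rodrigues(np.array(c["rvec"],float))[0]
    return (P-np.array(c["tvec"]).ravel())@M, z>0
def tool():
    o=get_obs();q=o["eef_rot"];return np.array(o["eef_pos"]),R.from_quat([q[1],q[2],q[3],q[0]]),o
E
python3 - <<'E'
from h import *
p,r,o=tool();print(p,r.as_matrix().round(3),o["opening"],o["wrist_force"])
ims=[]
for n in("scene","side"):
    c=camera(n);P,ok=cloud(c);ims.append(c["image"])
    np.savez(n+".npz",P=P,ok=ok,im=c["image"])
    for l in("cover_left","cover_right","hood","hood_handle","feeder","chipping_hammer","wire_brush","spare_spool","paste_tin"):
        for d in masks_of(c,l)[:2]:
            m=d["mask"]&ok
            if m.any(): print(n,l,round(d["conf"],2),np.round(d["rect"]),m.sum(),np.median(P[m],0).round(3),np.percentile(P[m],2,0).round(3),np.percentile(P[m],98,0).round(3))
cv2.imwrite("pics/a.png",cv2.resize(np.hstack(ims),(800,300))[:,:,::-1])
E
```

```text
pics
[0.21924153 0.53096214 0.23039622] [[-0.924  0.382 -0.001]
 [ 0.382  0.924 -0.001]
 [ 0.    -0.002 -1.   ]] 1.0030690754022806 [-0.45307741  0.82040589  0.18259692]
scene cover_left 0.77 [241. 194.  22.  22.] 295 [0.498 0.001 0.132] [ 0.472 -0.023  0.109] [0.522 0.03  0.154]
scene cover_left 0.39 [216. 215.  18.  26.] 364 [ 0.5   -0.117  0.129] [ 0.442 -0.143  0.082] [ 0.527 -0.087  0.15 ]
scene cover_right 0.81 [216. 218.  27.  24.] 348 [ 0.499 -0.115  0.129] [ 0.466 -0.143  0.083] [ 0.526 -0.072  0.15 ]
scene cover_right 0.19 [245. 193.  17.  18.] 299 [0.498 0.003 0.132] [ 0.473 -0.023  0.11 ] [0.522 0.031 0.154]
scene hood 0.74 [260. 232. 101.  92.] 4355 [ 0.64  -0.057  0.14 ] [ 0.545 -0.173  0.134] [0.73  0.074 0.182]
scene hood 0.44 [217. 216.  20.  24.] 354 [ 0.5   -0.117  0.129] [ 0.473 -0.143  0.105] [ 0.527 -0.089  0.15 ]
scene hood_handle 0.87 [260. 231.  95.  87.] 4362 [ 0.64  -0.057  0.14 ] [ 0.546 -0.174  0.134] [0.73  0.075 0.182]
scene feeder 0.95 [250. 237. 120. 112.] 7550 [ 0.628 -0.071  0.138] [ 0.453 -0.183  0.012] [0.742 0.073 0.155]
scene feeder 0.55 [240. 1
[... 1192 characters left out ...]
[0.734 0.073 0.156]
side chipping_hammer 0.96 [237. 186.  55.  44.] 393 [0.532 0.17  0.015] [0.416 0.161 0.   ] [0.64  0.217 0.023]
side chipping_hammer 0.69 [290. 228.  33.  15.] 267 [ 0.498 -0.117  0.13 ] [ 0.47  -0.142  0.093] [ 0.53  -0.086  0.152]
side wire_brush 0.95 [335. 268.  63.  45.] 693 [ 0.561 -0.264  0.031] [ 0.443 -0.287  0.004] [ 0.665 -0.24   0.037]
side spare_spool 0.85 [342. 313.  38.  44.] 1212 [ 0.453 -0.384  0.046] [ 0.414 -0.427  0.   ] [ 0.505 -0.335  0.051]
side spare_spool 0.72 [206. 170.  26.  28.] 553 [0.473 0.267 0.063] [0.444 0.245 0.008] [0.514 0.314 0.074]
side paste_tin 0.81 [206. 169.  28.  31.] 588 [0.473 0.268 0.062] [0.443 0.245 0.002] [0.515 0.316 0.074]
```

View pics/a.png

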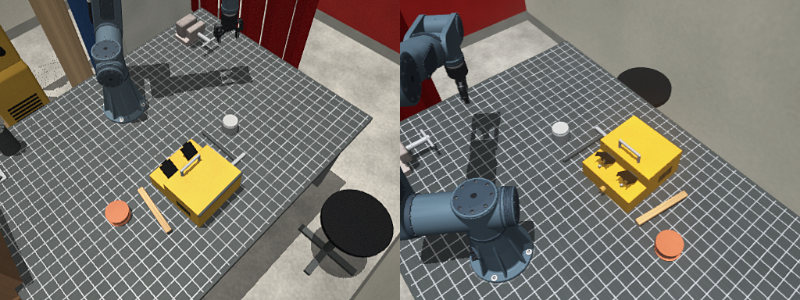

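The scene view shows the feeder with both black covers up (about 168,168 and 188,150 in the left half) and the silver handle bar (190,165). The loose things stand clear of it. Next I fit the feeder's pose.

Run:
```python
import numpy as np,cv2
for n in("scene","side"):
    d=np.load(n+".npz");P,ok,im=d["P"],d["ok"],d["im"].astype(int)
    box=ok&(P[...,0]>.4)&(P[...,0]<.8)&(P[...,1]>-.25)&(P[...,1]<.13)
    top=box&(abs(P[...,2]-.141)<.006)&(im[...,0]>im[...,2]+60)
    Q=P[top];r=cv2.minAreaRect((Q[:,:2]*1000).astype(np.float32));print(n,r,np.median(Q[:,2]))
    h=box&(P[...,2]>.172)&(P[...,2]<.2);H=P[h]
    c=H.mean(0);w,V=np.linalg.eigh(np.cov(H[:,:2].T));print("handle",h.sum(),(H.min(0)+H.max(0))/2,c,np.ptp((H-c)[:,:2]@V[:,1]),"axis yaw",np.arctan2(-V[0,1]*np.sign(V[1,1]),abs(V[1,1])))
    yaw=np.radians(r[2] if r[2]<45 else r[2]-90);ca,sa=np.cos(yaw),np.sin(yaw)
    X=np.array([ca,sa]);Y=np.array([-sa,ca]);hc=np.array(r[0])/1000;org=hc-.05*X
    print("yaw",yaw,"org",org,"handle pred",org-.02*X,)
    for s,nm in((1,"L"),(-1,"R")):
        hp=org-.06*X+s*.06*Y
        L=(P[...,:2]-hp)@X;T=(P[...,:2]-hp)@Y
        m=box&(L<-.015)&(L>-.062)&(abs(T)<.02)&(P[...,2]>.106)
        k=np.polyfit(L[m],P[...,2][m],1);a=np.arctan(-k[0]);pad=hp-.036*X*np.cos(a)+.005*np.sin(a)*-X*-1
        print(nm,m.sum(),"ang",a,"z0",k[1],"hinge",hp,"pad",pad,.103+.036*np.sin(a)+.005*np.cos(a))
```

```text
scene ((602.4957885742188, -50.25201416015625), (265.26507568359375, 261.23272705078125), 2.2012104988098145) 0.13990308723982176
handle 127 [ 0.56879899 -0.05284267  0.18194791] [ 0.56969743 -0.05376843  0.18362917] 0.10971735486077847 axis yaw 0.053431687990480536
yaw 0.038418370733697985 org [ 0.55253268 -0.05217246] handle pred [ 0.53254744 -0.05294064]
L 17 ang 0.5055403871334909 z0 0.14249433234871398 hinge [0.49027242 0.00547873] pad [0.46121841 0.00436197] 0.1248086554134007
R 30 ang 0.2206375713327454 z0 0.14270014167566364 hinge [ 0.49488149 -0.11443272] pad [ 0.46087357 -0.11573989] 0.11575745475535783
side ((602.460693359375, -49.464935302734375), (271.48907470703125, 263.13922119140625), 2.571302652359009) 0.14130669614569003
handle 151 [ 0.5666734  -0.05168923  0.18134838] [ 0.5654293  -0.05357619  0.18426004] 0.11160705734485307 axis yaw 0.04631185392606295
yaw 0.044877697348927846 org [ 0.55251104 -0.05170807] handle pred [ 0.53253117 -0.05260532]
L 21 ang 0.7386195814737002 z0 0.13697389997451537 hinge [0.48987969 0.00553976] pad [0.46665109 0.00449662] 0.13093463672955052
R 37 ang 0.5802658859998748 z0 0.13354776885074393 hinge [ 0.4952632  -0.11433942] pad [ 0.46792458 -0.11556713] 0.12691845210282016
```

Anchoring on the handle gives feeder yaw ≈ 0.045 and origin ≈ (0.588, -0.052). The hood rectangle was contaminated by the open covers. Both the hinge height and the cover extents (x up to 0.527) agree with this. I'll move toward the left cover with the fingers shut.

Request:
{"op": "play_rows", "data": {"plan": [[0,[-0.975,-0.83,0.05],0.36],[0,[-0.975,-0.83,0.05],0.36],[0,[-0.975,-0.83,0.05],0.36],[0,[-0.975,-0.83,0.05],0.36],[0,[-0.975,-0.83,0.05],0.36],[0,[-0.975,-0.83,0.05],0.36],[0,[-0.975,-0.83,0.05],0.36],[0,[-0.975,-0.83,0.05],0.36],[0,[-0.975,-0.83,0.05],0.36],[0,[-0.975,-0.83,0.05],0.36]]}}

```text
time_s: 2.0
eef_pos: [0.4482, 0.0849, 0.2122]
eef_rot: [0.0, 0.69, 0.724, 0.0]
wrist_force: [0.2, 0.0, 0.3]
opening: 0.002
grasp_force: 0.0
```

```bash
cat > fit.py <<'E'
from h import *
X=np.array([.999,.045]);Y=np.array([-.045,.999]);org=np.array([.588,-.0516])
def fit():
    for n in("scene","side"):
        c=camera(n);P,ok=cloud(c)
        im=c["image"].astype(int)
        for s,nm in((1,"L"),(-1,"R")):
            hp=org-.06*X+s*.06*Y
            L=(P[...,:2]-hp)@X;T=(P[...,:2]-hp)@Y
            m=ok&(L<-.008)&(L>-.066)&(abs(T)<.025)&(P[...,2]>.1)&(im.max(-1)<90)
            if m.sum()<8: print(n,nm,m.sum());continue
            k=np.polyfit(L[m],P[...,2][m],1);print(n,nm,m.sum(),"ang",np.arctan(-k[0]).round(3),"z0",k[1].round(4),"zmax",P[...,2][m].max().round(3))
    return c
def go(w):
    p,r,o=tool();d=r.inv().apply(np.array(w)-p)/.4
    print("pos",p.round(4),"shift",d.round(4),"F",np.round(o["wrist_force"],1),"open",round(o["opening"],3),"t",o["time_s"])
    return p,r
E
python3 - <<'E'
from fit import *
p,r=go([.489,.004,.165]);M=r.as_matrix();print(M.round(3),"yaw y",np.arctan2(M[1,1],M[0,1]))
fit()
E
```

```text
pos [0.4482 0.0849 0.2122] shift [-0.2068  0.0921  0.118 ] F [0.2 0.  0.3] open 0.002 t 2.0
[[-0.048  0.999  0.001]
 [ 0.999  0.048  0.   ]
 [-0.     0.001 -1.   ]] yaw y 0.047755429049074496
scene L 371 ang 1.452 z0 -0.0314 zmax 0.571
scene R 263 ang 0.612 z0 0.1089 zmax 0.154
side L 316 ang 1.464 z0 -0.0575 zmax 0.572
side R 184 ang 0.613 z0 0.1089 zmax 0.155
```

Request:
{"op": "play_rows", "data": {"plan": [[0,[-0.207,0.092,0.1],0],[0,[-0.207,0.092,0.1],0],[0,[-0.207,0.092,0.12],0],[0,[-0.207,0.092,0.15],0],[0,[-0.207,0.092,0.18],0],[0,[-0.207,0.092,0.205],0],[0,[-0.207,0.092,0.22],0],[0,[-0.207,0.092,0.23],0],[0,[-0.207,0.092,0.24],0],[0,[-0.207,0.092,0.245],0]]}}

```text
time_s: 3.1
eef_pos: [0.4885, 0.0063, 0.1144]
eef_rot: [0.0, 0.69, 0.724, 0.0]
wrist_force: [-2.5, 0.3, 4.5]
opening: -0.001
grasp_force: 2.0
```

Request:
{"op": "play_rows", "data": {"plan": [[0,[0,0,0.005],0],[0,[0,0,0.01],0],[0,[0,0,0.014],0],[0,[0,0,0.018],0],[0,[0,0,0.018],0]]}}

```text
time_s: 3.6
eef_pos: [0.4883, 0.006, 0.1072]
eef_rot: [-0.0, 0.69, 0.724, -0.0]
wrist_force: [-4.6, 1.1, 9.1]
opening: 0.002
grasp_force: 5.0
```

Request:
{"op": "play_rows", "data": {"plan": [[0,[0,0,-0.12],0],[0,[0,0,-0.17],0],[0,[-0.1,0,-0.17],0],[0,[-0.2,0,-0.17],0],[0,[-0.305,0,-0.17],0],[0,[-0.305,0,-0.17],0]]}}

```text
time_s: 4.2
eef_pos: [0.4947, -0.1205, 0.1748]
eef_rot: [0.001, 0.692, 0.722, -0.0]
wrist_force: [0.4, 0.4, 0.3]
opening: 0.002
grasp_force: 0.0
```

Run:
```python
from fit import *
go([.4948,-.1159,.107]); fit()
```

```text
pos [ 0.4947 -0.1205  0.1748] shift [0.0119 0.0006 0.1695] F [0.4 0.4 0.3] open 0.002 t 4.2
scene L 205 ang -0.027 z0 0.1073 zmax 0.115
scene R 335 ang -1.117 z0 0.236 zmax 0.456
side L 250 ang 0.002 z0 0.1076 zmax 0.115
side R 396 ang 1.213 z0 0.085 zmax 0.418
```

The left cover is shut, with the angle reading about 0. Next I press the right one.

Request:
{"op": "play_rows", "data": {"plan": [[0,[0,0,0.03],0],[0,[0,0,0.06],0],[0,[0,0,0.09],0],[0,[0,0,0.115],0],[0,[0,0,0.135],0],[0,[0,0,0.145],0],[0,[0,0,0.155],0],[0,[0,0,0.162],0],[0,[0,0,0.17],0],[0,[0,0,0.17],0]]}}

```text
time_s: 5.3
eef_pos: [0.4943, -0.116, 0.1073]
eef_rot: [0.0, 0.69, 0.724, -0.0]
wrist_force: [-3.9, 1.5, 9.7]
opening: -0.003
grasp_force: 4.8
```

Request:
{"op": "play_rows", "data": {"plan": [[0,[0,0,0],0],[0,[0,0,-0.1],0],[0,[0,0,-0.2],0],[0,[0,0,-0.3],0],[30,[0.1,0,-0.35],0],[50,[0.155,0,-0.35],0],[50,[0.155,0.1,-0.35],0],[50,[0.155,0.18,-0.35],0],[50,[0.155,0.18,-0.35],0]]}}

```text
time_s: 6.2
eef_pos: [0.5658, -0.0503, 0.2461]
eef_rot: [0.001, 0.69, 0.724, 0.001]
wrist_force: [-0.5, 0.2, -0.6]
opening: 0.585
grasp_force: 0.0
```

Run:
```python
from fit import *
go([.568,-.0525,.163]); c=fit(); a=c["image"][130:290,200:420]
b=camera("wrist");cv2.imwrite("pics/b.png",np.hstack([cv2.resize(a,(440,320)),cv2.resize(b["image"],(360,320))])[:,:,::-1])
P,ok=cloud(c)
```

```text
pos [ 0.5658 -0.0503  0.2461] shift [-0.0058  0.005   0.2076] F [-0.5  0.2 -0.6] open 0.585 t 6.2
scene L 320 ang 0.807 z0 0.3863 zmax 0.631
scene R 296 ang -1.3 z0 0.3375 zmax 0.617
side L 740 ang -1.131 z0 0.4926 zmax 0.63
side R 639 ang -1.446 z0 0.5892 zmax 0.621
```

View pics/b.png

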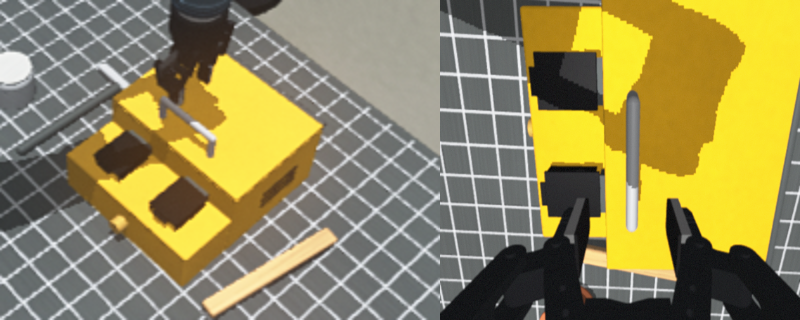

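Both flaps look flat in the side crop (120,155 and 180,200), and the handle runs between the open fingers. I'll check the cover angles and the handle with the wrist depth.

Run:
```python
from fit import *
p,r,o=tool();c=camera("wrist")
K=c["intrinsics"];z=c["range_z"];v,u=np.indices(z.shape)
Q=np.stack([(u-K[0,2])/K[0,0]*z,(v-K[1,2])/K[1,1]*z,z],-1)
T=np.array(c["T_tool_cam"]);P=(Q@T[:3,:3].T+T[:3,3]);tip=P[...,2]<.03;P=P@r.as_matrix().T+p
ok=(z>0)&~tip
for s,nm in((1,"L"),(-1,"R")):
    hp=org-.06*X+s*.06*Y;L=(P[...,:2]-hp)@X;t=(P[...,:2]-hp)@Y
    m=ok&(L<-.008)&(L>-.066)&(abs(t)<.025)&(P[...,2]>.09)&(P[...,2]<.17)
    k=np.polyfit(L[m],P[...,2][m],1);print(nm,m.sum(),np.arctan(-k[0]).round(3),k[1].round(4))
m=ok&(abs(P[...,2]-.182)<.012)&(np.linalg.norm(P[...,:2]-[.568,-.0525],axis=-1)<.08)
H=P[m];print(m.sum(),(H.min(0)+H.max(0))/2,np.ptp(H,0),np.median(H,0),np.polyfit(H[:,1],H[:,0],1))
go([.568,-.0525,.163])
```

```text
L 4510 -0.001 0.107
R 2378 -0.001 0.107
2984 [ 0.56664128 -0.04830895  0.17936129] [0.01553598 0.1102878  0.01705585] [ 0.56644663 -0.04078919  0.18497773] [-0.04171109  0.56468658]
pos [ 0.5623 -0.0506  0.2462] shift [-0.0056  0.0141  0.208 ] F [ 0.2  0.1 -0.2] open 0.584 t 6.4
```

Request:
{"op": "play_rows", "data": {"plan": [[50,[-0.005,0.012,0.08],0],[50,[-0.005,0.012,0.15],0],[50,[-0.005,0.012,0.19],0],[50,[-0.005,0.012,0.208],0],[50,[-0.005,0.012,0.208],0],[0,[-0.005,0.012,0.208],0],[0,[-0.005,0.012,0.208],0],[0,[-0.005,0.012,0.208],0],[0,[-0.005,0.012,0.208],0],[0,[-0.005,0.012,0.208],0]]}}

```text
time_s: 7.4
eef_pos: [0.5672, -0.0526, 0.1644]
eef_rot: [-0.0, 0.69, 0.724, -0.001]
wrist_force: [-7.2, -1.3, 4.8]
opening: 0.116
grasp_force: 58.5
```

The bar is gripped. I'll lift it along the arc, in two calls.

Request:
{"op": "play_rows", "data": {"plan": [[0,[0,0.006,-0.021],0],[0,[0,0.0135,-0.042],0],[0,[0,0.022,-0.062],0],[0,[0,0.031,-0.082],0],[0,[0,0.042,-0.1015],0],[0,[0,0.053,-0.1205],0],[0,[0,0.065,-0.139],0],[0,[0,0.078,-0.1565],0],[0,[0,0.078,-0.1565],0]]}}

```text
time_s: 8.3
eef_pos: [0.5967, -0.0514, 0.2272]
eef_rot: [-0.002, 0.69, 0.724, -0.003]
wrist_force: [-16.0, -3.5, 4.0]
opening: 0.114
grasp_force: 58.9
```

```bash
cat > hood.py <<'E'
from fit import *
def hood():
    p,r=go([0,0,0])
    for n in("scene","side"):
        c=camera(n);P,ok=cloud(c);im=c["image"].astype(int)
        L=(P[...,:2]-org)@X-.15;T=(P[...,:2]-org)@Y
        m=ok&(im[...,0]>im[...,2]+60)&(abs(T)<.127)&(L>-.21)&(L<0.04)&(P[...,2]>.143)
        x=L[m];z=P[...,2][m]-.1355
        for i in range(6):
            k=np.polyfit(x,z,1);e=abs(np.polyval(k,x)-z);g=e<max(.003,1.5*np.median(e));x,z=x[g],z[g]
        a=np.arctan(-k[0]);print(n,len(x),"hood",a.round(4),"offset",(k[1]*np.cos(a)).round(4))
    g=p-.019*np.array([0,0,1])*-1;v=[-((g[:2]-org)@X-.15),g[2]-.1355];print("from tcp",np.arctan2(v[1],v[0])-np.arctan2(.046,.17),np.hypot(*v),"want",np.hypot(.17,.046))
    return c
E
python3 -c "
from hood import *;hood()"
```

```text
pos [ 0.5967 -0.0514  0.2272] shift [ 0.2001 -1.48    0.578 ] F [-16.   -3.5   4. ] open 0.114 t 8.3
scene 2914 hood 0.3785 offset 0.0051
side 1810 hood 0.3813 offset 0.0061
from tcp 0.40037285788167293 0.1794883067516354 want 0.17611359970201054
```

Request:
{"op": "play_rows", "data": {"plan": [[0,[0,0.01,-0.017],0],[0,[0,0.025,-0.0335],0],[0,[0,0.041,-0.049],0],[0,[0,0.057,-0.0635],0],[0,[0,0.074,-0.0775],0],[0,[0,0.092,-0.0905],0],[0,[0,0.11,-0.1025],0],[0,[0,0.1295,-0.1135],0],[0,[0,0.158,-0.128],0],[0,[0,0.158,-0.128],0]]}}

```text
time_s: 9.4
eef_pos: [0.6624, -0.0487, 0.2833]
eef_rot: [0.002, 0.69, 0.724, -0.0]
wrist_force: [-15.7, -2.6, 19.9]
opening: 0.112
grasp_force: 61.4
```

```bash
python3 -c "
from hood import *;c=hood();a=c['image'][100:300,170:430];b=camera('wrist')['image']
cv2.imwrite('pics/c.png',np.hstack([cv2.resize(a,(440,340)),cv2.resize(b,(360,340))])[:,:,::-1])"
```

```text
pos [ 0.6624 -0.0487  0.2833] shift [ 0.2025 -1.6496  0.7047] F [-15.7  -2.6  19.9] open 0.112 t 9.4
scene 2257 hood 0.8637 offset 0.0055
side 401 hood 0.8573 offset 0.0067
from tcp 0.8813481862877601 0.18307479454610112 want 0.17611359970201054
```

View pics/c.png

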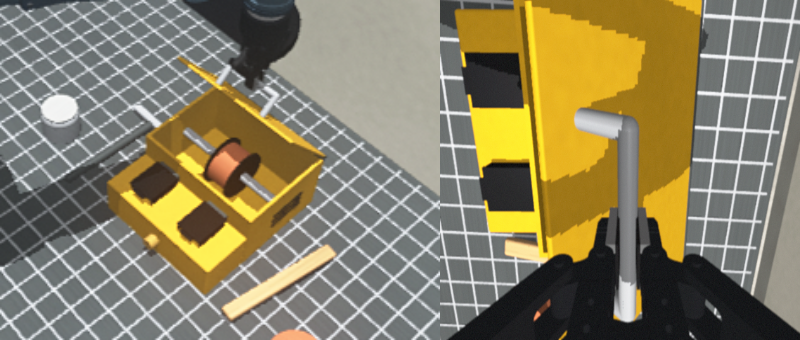

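The hood is held at about 0.86 rad, both covers are flat, and the bar is between the pads. The wrist shows roughly 25 N of radial preload, so I'll ease outward and up a little.

Request:
{"op": "play_rows", "data": {"plan": [[0,[0,0.001,-0.005],0],[0,[0,0.001,-0.009],0],[0,[0,0.001,-0.009],0],[0,[0,0.001,-0.009],0],[0,[0,0.001,-0.009],0]]}}

```text
time_s: 10.05
eef_pos: [0.6617, -0.0487, 0.2831]
eef_rot: [0.0, 0.69, 0.724, -0.001]
wrist_force: [-9.5, -2.4, 5.7]
opening: 0.109
grasp_force: 59.9
```

```bash
python3 -c "
from hood import *;hood()"
```

```text
pos [ 0.6617 -0.0487  0.2831] shift [ 0.2011 -1.6455  0.7098] F [-9.5 -2.4  5.7] open 0.109 t 10.05
scene 2236 hood 0.8584 offset 0.0056
side 404 hood 0.8568 offset 0.0066
from tcp 0.8772295127993921 0.18317446928281508 want 0.17611359970201054
```

Request:
{"op": "play_rows", "data": {"plan": [[0,[0,0.0025,-0.0025],0],[0,[0,0.005,-0.005],0],[0,[0,0.005,-0.005],0],[0,[0,0.005,-0.005],0],[0,[0,0.005,-0.005],0]]}}

```text
time_s: 10.65
eef_pos: [0.6635, -0.0486, 0.284]
eef_rot: [-0.0, 0.69, 0.724, -0.001]
wrist_force: [-7.9, -3.5, 1.4]
opening: 0.115
grasp_force: 59.3
```

```bash
python3 -c "
from hood import *;hood()"
```

```text
pos [ 0.6635 -0.0486  0.284 ] shift [ 0.2009 -1.6491  0.7142] F [-7.9 -3.5  1.4] open 0.115 t 10.65
scene 2202 hood 0.8689 offset 0.0057
side 352 hood 0.8665 offset 0.0067
from tcp 0.8880581092771267 0.18327964618484235 want 0.17611359970201054
```

```bash
python3 -c "
from bench import *;print(hand_in())"
```

```text
the job is handed in; nothing more can be done
None
```

I pressed both drive-roll covers shut (left, then right), then lifted the hood, and the gripper is still holding it at about 0.87 rad (50°); the job is handed in at 10.65 s, and the arm's path stayed clear of the loose things.

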